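Load the cake tray, dock it and clamp it to the set force

TASK

Put every cake pack that stands on the bench upright into the cream tray, each flat on the floor of a cell of its own, then slide the loaded tray under the dock's roof until it is fully home against the end stop. Then tighten the clamp's black knob clockwise onto the tray's edge until the red tab pops out, and let go, leaving the jar, the label roll and the bowl where they are.

Things in the scene. Friction and masses are not known exactly. Their poses are not given: they have to be found in the camera images.
- dock: Stainless tray dock fixed to the bench. Origin on the bench at the middle of its mouth; x = the way the tray goes in, z up. Channel 106 mm wide (y -53 to +53), no floor (the tray slides on the bench), open at x = 0, end stop at x = 315. Two flared lips, 22 mm high, reach 30 mm out before the mouth, where the opening is 144 mm wide. The clamp stands on the -y side.
- dock_roof (a point): Middle of the top of the dock's roof, 73 mm above the bench, axes as the dock's. The roof covers dock x 0 to 315, y -14 to +58 mm; its underside is 68 mm above the bench. The strip y -53 to -14 is open above, beside a 22 mm high wall, except at the clamp: blue column (x 83 to 117, y -58 to -74) and arm, 74 mm high, carrying the knob.
- knob_grip (a point): Middle of the black T-bar knob of the screw clamp, 108 mm above the bench, at dock x 100, y -34 mm. The bar is 60 mm long (point's x), 14 mm thick (y) and 28 mm high (z, 94 to 122 mm); it turns about its vertical axis and stays at its height.
- knob (a joint): Turn of the knob in rad, grows clockwise seen from above = tightening; starts at 0 to 0.9, stop at 6.2. Stiff (0.12 N m, more under load), stays where left. Each rad lowers the barrel and pad 2 mm; the pad meets the docked tray near 3 rad, its spring then takes load, and the tab pops out at about 18 N, near 5 to 5.7 rad.
- tab (a joint): Red indicator tab (18 x 10 mm) in the side of the clamp's aluminium barrel below the arm, facing the dock's mouth: 0 m = hidden inside, 0.022 = fully out. It snaps out at the set clamping force and stays out; it is not to be touched.
- pad: Round black rubber pad, 22 mm across, under the clamp's barrel, over the tray's thick edge strip; origin at the middle of its underside, 20 mm above the bench with the knob at 0. Sprung: it yields upward against the screw.
- tray: Cream tray, 0.28 kg, starts before the dock's mouth nearly in line. Origin under the middle of its 311 x 100 mm body, x toward the dock, z up. Floor 6 mm thick. Four cells in a row along x, centre line y +16, each 74 x 62 mm, rims and dividers 3 mm thick, 14 mm above the bench. Solid edge strip y -50 to -18, 14 mm high, which the clamp presses. Fully home its origin is at dock x = 159 mm.
- tray_handle (a point): Middle of the tray's upright green handle plate (tray x -190, y 0), 34 mm above the bench, axes as the tray's: 46 mm long (x), 10 mm thick (y), from 6 to 52 mm above the bench. Pinch it to push the tray along the bench; fully home it stands 31 mm outside the mouth.
- cell0 (a point): Middle of the floor of cell 0 of the tray (cell 0 nearest the dock, cell 3 nearest the handle), 6 mm above the tray's underside. Axes as the tray's.
- cell1 (a point): Middle of the floor of cell 1 of the tray (cell 0 nearest the dock, cell 3 nearest the handle), 6 mm above the tray's underside. Axes as the tray's.
- cell2 (a point): Middle of the floor of cell 2 of the tray (cell 0 nearest the dock, cell 3 nearest the handle), 6 mm above the tray's underside. Axes as the tray's.
- cell3 (a point): Middle of the floor of cell 3 of the tray (cell 0 nearest the dock, cell 3 nearest the handle), 6 mm above the tray's underside. Axes as the tray's.
- pack0: Clear cake pack with black base, a small cake inside; rigid, 68 mm long (x), 56 mm wide (y), 48 mm high, 60 to 130 g. Origin at the middle of its underside, z up. Goes into a cell with its length along the tray, either way round. Two to four of the four are present.
- pack1: Clear cake pack with black base, a small cake inside; rigid, 68 mm long (x), 56 mm wide (y), 48 mm high, 60 to 130 g. Origin at the middle of its underside, z up. Goes into a cell with its length along the tray, either way round. Two to four of the four are present.
- pack2: Clear cake pack with black base, a small cake inside; rigid, 68 mm long (x), 56 mm wide (y), 48 mm high, 60 to 130 g. Origin at the middle of its underside, z up. Goes into a cell with its length along the tray, either way round. Two to four of the four are present.
- pack3: Clear cake pack with black base, a small cake inside; rigid, 68 mm long (x), 56 mm wide (y), 48 mm high, 60 to 130 g. Origin at the middle of its underside, z up. Goes into a cell with its length along the tray, either way round. Two to four of the four are present.
- jar: Jam jar with red lid, 64 mm across, 85 mm high, origin at its base; leave alone.
- label_roll: Paper label roll, 84 mm across, 45 mm high, lying flat; leave alone.
- bowl: White bowl, 110 mm across, 50 mm high; leave alone.
Not all that is in view belongs to the job. Leave any blue or purple look-alike of the pack3 alone. What is shaped like the pack0 but green is not meant.

How it is judged:
By the outcome, as a careful person would: the job done as asked, in the order asked, and still so for the second after the job is handed in, with the robot touching nothing.
Of pack0, pack1, pack2, pack3 only 2 to 4 are there at a start; the rules pass over those that are not, and their reading is None.
At some moment in a run one of pack0, pack1, pack2, pack3 may be knocked a few centimetres aside while the robot is not near it.
Once in a run the grip may slacken for a moment while it holds something.
It also fails if it takes over 210 s, if anything falls off the work surface, if the arm or the gripper's body presses on something with over 40 N, if the wrist force passes 120 N, or if a joint passes its speed limit or range.

ROBOT

A 6-joint arm with a two-finger parallel gripper is mounted at the origin on the work surface. World frame = base frame: x ahead of the robot, y to its left, z up, the work surface at z = 0. Lengths are in m, angles in rad, forces in N, time in s.
With the tool pointing down it reaches from about 0.35 to 0.725 m from the base axis. Payload 4.3 kg.
Tool frame: the origin (TCP) lies at the centre of the arm's flange, where the gripper is bolted on; the fingertips stand 173 mm ahead of it and the grasp point (between the pads) lies 155 mm ahead of it; z points along the fingers, y is the line along which they close (so a half turn about z gives the same grasp; the last joint's range is limited). The gripper opens to 85 mm and grips with 20 to 120 N. Pads are 22 mm wide; open, the fingers measure 114 mm over their backs; the gripper's body (76 mm by 85 mm) begins 54 mm behind the grasp point. The pads swing forward as they close: fully open they stand 13 mm farther back than shut.
Start: joints at [-1.441, 0.377, 0.081, 1.274, 0, 1.46], TCP at [0.137, -0.559, 0.405] pointing down, gripper open.
Joint ranges: [-2.72, 2.72], [-0.84, 1.66], [-1.02, 1.22], [-1.77, 2.12], [-1.37, 1.28], [-3.14, 3.14]. Speed limits (rad/s): [2.57, 2.57, 3.14, 3.14, 3.14, 3.14].

INTERFACE

Orientations are given as a unit quaternion [w, x, y, z].
In Python, from rig import r gives the robot as it stands.
- The arm moves only by the tool play_rows, never from a script. Its argument "targets" is a list of rows, each a list of 3 entries, a list of its own where there are three numbers: the shift along the tool's x, y, z in mm, then the turn about the tool's z in degrees, then the opening, from 0 (shut) to 1 (fully open). In form: [[[dx, dy, dz], twist, hand], ...]. A call has 1 to 12 rows; each row is the pose to reach, as a shift and turn from the pose commanded when the call began, along the tool's axes at that moment; what a row does not reach only later rows make up. A row lasts 1/8 s, in which the tool goes at most 62.5 mm and 10.7 degrees, less where a joint would pass 70% of its speed; a pose out of reach is approached as far as the arm can. A call with a gripper value outside its range is refused whole. The fingers move at their own pace and stop on an object; the grip force is fixed at half the most. Time passes only in rows, so rows that repeat a pose let the fingers close. It gives the time, the measured TCP pose, the force, the opening and the grip force at its end, in the units of the state.
- r.get_obs(): the state, without advancing time (a new reading comes with each control period).
- r.read_camera(name): name is "scene" or "top"; returns a dict with "frame" (384x512x3 uint8, blue, green, red), "z_map" (384x512 float32, m along the optical axis (not along the pixel's ray), 0 where there is no reading), "vertical_fov" (degrees; the focal length in pixels is half the picture's height over the tangent of half this angle, whatever the lens; pixels are square), "cx", "cy" (the principal point, pixels), "k1" (the pictures are not rectified: a ray, as slopes to the right and down, at radius r is drawn at 1 + k1 r^2 times it, then the intrinsics apply), "R" (3x3) and "t" (3): a world point X has camera coordinates R X + t. Camera axes: x right, y down, z forward; pixel columns grow to the right and rows downward; lengths in m; the calibration is good to about 2 mm. A picture is of the moment at which its call begins.
- r.close_job(): hands the job in; it is judged then, once.
The state is a dict: "time": time; "joint_pos": joint angles; "joint_vel": joint speeds; "joint_torque": joint torques, N m; "eef_pos": TCP position; "ee_rot": TCP orientation; "ft_force": force on the tool from outside, world axes, zero at the start; "moment": the same for the moment, N m; "finger_gap": opening from 0.0 (shut) to 1.0 (fully open); "finger_force": force on a finger pad.
Only numpy, scipy, OpenCV 4.12 (cv2) and the standard library are available. Lean on these libraries where they do the work, as an engineer would, in place of code of your own. Each camera call takes 0.05 s, during which the arm holds its last target. There are 200 camera calls.

## Working session

There is one attempt and no reset: what is moved stays moved. The work goes in short steps, Python scripts to look and compute and a tool call to move; the robot and the scene stay as the last step left them, time stands still between calls to the robot, and variables do not carry over. Pictures are saved under pics/ and viewed, at most 14 in all, crops included, and the job is handed in when it is done.

Besides the shell and the picture viewer there is one more tool, called after "Emit:" by a JSON object that holds its "api" and its "payload", one argument or row to a line. play_rows: Moves the arm, as the interface text tells. Its arguments: {"type":"object","properties":{"targets":{"type":"array"}},"required":["targets"]}

```bash
mkdir -p pics; ls; cat > h.py <<'E'
import numpy as np, cv2
from rig import r
from scipy.spatial.transform import Rotation as Ro
def cam(n):
    c=r.read_camera(n); c['f']=c['frame'].shape[0]/2/np.tan(np.radians(c['vertical_fov'])/2); c['R']=np.array(c['R']);c['t']=np.array(c['t']); return c
def rays(c,uv):
    uv=np.asarray(uv,float).reshape(-1,2); K=np.array([[c['f'],0,c['cx']],[0,c['f'],c['cy']],[0,0,1]])
    n=cv2.undistortPoints(uv[:,None],K,np.array([c['k1'],0,0,0,0.]))[:,0] 
    return np.c_[n,np.ones(len(n))]
def plane(c,uv,z):
    d=rays(c,uv)@c['R']; o=-c['R'].T@c['t']; return o+d*((z-o[2])/d[:,2])[:,None]
def cloud(c):
    h,w=c['z_map'].shape; v,u=np.mgrid[:h,:w]; d=rays(c,np.c_[u.ravel(),v.ravel()])
    P=(d*c['z_map'].reshape(-1,1)-c['t'])@c['R']; P[c['z_map'].ravel()==0]=np.nan
    return P.reshape(h,w,3)
def proj(c,X):
    p=np.atleast_2d(X)@c['R'].T+c['t']; s=p[:,:2]/p[:,2:]; q=(s**2).sum(1)[:,None]
    return s*(1+c['k1']*q)*c['f']+[c['cx'],c['cy']]
E
python3 - <<'E'
from h import *
for n in ('scene','top'):
    c=cam(n); cv2.imwrite(f'pics/{n}0.png',cv2.resize(c['frame'],(800,600),interpolation=cv2.INTER_CUBIC))
    print(n,c['f'],c['k1'],-c['R'].T@c['t'],c['R'].round(3).tolist())
o=r.get_obs(); print(o['eef_pos'],o['ee_rot'],o['finger_gap'])
print(Ro.from_quat(np.roll(o['ee_rot'],-1)).as_matrix().round(3))
E
```

```text
pics
scene 376.65478024106494 0.007239878353529497 [1.21618896 0.81884195 0.75138106] [[-0.8, 0.6, 0.009], [0.331, 0.453, -0.828], [-0.5, -0.66, -0.561]]
top 419.6855982883036 -0.06980068504250428 [0.39278328 0.03989821 1.26330749] [[-0.024, -1.0, 0.005], [-0.979, 0.023, -0.204], [0.204, -0.01, -0.979]]
[ 0.13652924 -0.55827817  0.40383127] [-9.47318987e-04  9.92820406e-01  1.19610806e-01  8.38044709e-07] 1.0019490431265914
[[ 0.971  0.238 -0.   ]
 [ 0.238 -0.971  0.002]
 [ 0.    -0.002 -1.   ]]
```

View pics/top0.png

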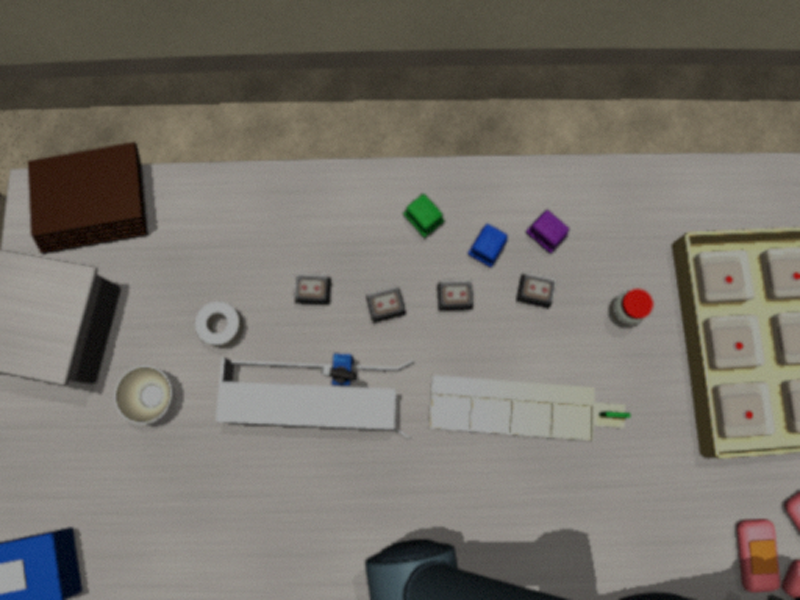

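View pics/scene0.png

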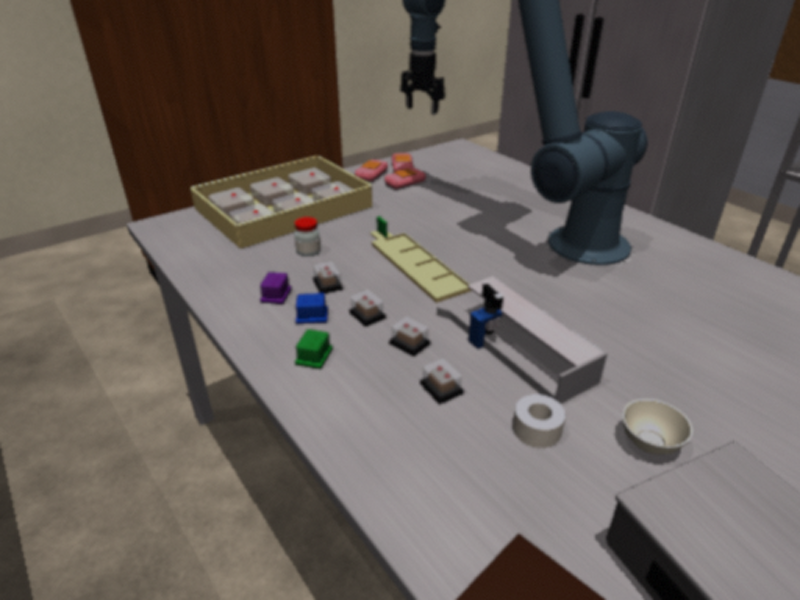

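The top view shows four packs at about (313,290), (386,305), (455,296) and (536,291). The tray is at x 430–595, y 375–440, with its handle at (615,415). The dock lies left of (397,410), with the clamp knob at (343,373). All packs look upright.

```bash
cat >> h.py <<'E'
def comps(c,zlo,zhi,amin=60,box=(0.2,0.85,-0.75,0.7)):
    P=cloud(c); x,y,z=P[...,0],P[...,1],P[...,2]
    with np.errstate(invalid='ignore'):
        m=(z>zlo)&(z<zhi)&(x>box[0])&(x<box[1])&(y>box[2])&(y<box[3])
    n,L=cv2.connectedComponents(m.astype(np.uint8),connectivity=4); out=[]
    for i in range(1,n):
        s=L==i
        if s.sum()<amin: continue
        q=P[s]; (cx,cy),(w,h),a=cv2.minAreaRect((q[:,:2]*1000).astype(np.float32))
        if w<h: w,h,a=h,w,a-90
        out.append((s.sum(),round(cx),round(cy),round(w),round(h),round((a+90)%180-90,1),round(np.median(q[:,2])*1000),c['frame'][s].mean(0).round()))
    return out
E
python3 - <<'E'
from h import *
c=cam('top')
P=cloud(c)
for lo,hi in ((.03,.06),(.06,.09),(.009,.025)):
    print(lo,hi)
    for o in comps(c,lo,hi): print(*o)
hsv=cv2.cvtColor(c['frame'],cv2.COLOR_BGR2HSV)
def rect(m,z,name):
    n,L,st,_=cv2.connectedComponentsWithStats(m.astype(np.uint8))
    for i in range(1,n):
        if st[i,4]<30: continue
        ct=cv2.findContours((L==i).astype(np.uint8),0,1)[0][0][:,0]
        p=plane(c,ct,z)[:,:2]*1000; R=cv2.minAreaRect(p.astype(np.float32)); print(name,st[i],np.round(R[0],1),np.round(R[1],1),round(R[2],1))
g=cv2.inRange(hsv,(45,120,40),(80,255,255))>0; rect(g,.052,'green')
v,u=np.mgrid[:384,:512]; roi=(u>265)&(u<405)&(v>230)&(v<290)
rect((cv2.inRange(hsv,(20,35,90),(40,255,255))>0)&roi,.014,'tray')
print(hsv[250,300],hsv[265,300],hsv[300,300])
E
```

```text
0.03 0.06
337 816 -20 64 50 37.5 47 [ 41. 108.  30.]
359 798 612 178 45 -69.3 45 [ 7. 13. 25.]
348 779 -267 62 51 44.8 48 [101.  36.  85.]
338 752 -145 63 50 -32.6 48 [133.  59.  25.]
172 755 -642 213 6 -88.9 46 [36. 57. 64.]
639 544 -528 424 11 2.0 45 [29. 48. 54.]
632 681 -722 101 56 -0.0 50 [114. 125. 132.]
1081 677 -605 103 100 -88.1 50 [123. 135. 141.]
348 673 202 61 48 85.3 48 [ 95. 100. 106.]
341 662 -236 63 48 75.8 48 [ 91.  96. 102.]
357 656 -76 63 51 -89.5 48 [ 92.  97. 103.]
318 592 602 195 14 -13.3 45 [16. 17. 18.]
353 641 59 61 50 -77.1 48 [ 92.  98. 104.]
102 608 -393 63 28 33.9 46 [79. 86. 85.]
538 606 377 83 82 56.3 45 [146. 148. 148.]
487 552 -719 102 46 -2.3 50 [110. 121. 127.]
1157 546 -610 103 102 -88.0 51 [122. 134. 140.]
398 474 511 107 104 89.4 45 [100. 112. 116.]
271 420 -709 98 21 -4.7 47 [ 93. 104. 110.]
1197 418 -612 104 102 -87.7 50 [123. 135. 141.]
71 415 -365 48 10 83.2 51 [ 55. 107.  52.]
74 205 -619 62 11 89.9 33 [ 99.  95. 155.]
70 218 652 35 13 35.0 45 [29. 14.  6.]
0.06 0.09
841 822 615 170 60 -88.2 65 [16. 29. 52.]
930 547 -636 431 229 0.2 70 [ 94. 122. 125.]
334 592 602 194 11 -12.9 76 [17. 18. 19.]
327 618 -409 59 55 -52.8 85 [ 29.  35. 144.]
112 525 141 34 29 87.6 74 [127.  79.  45.]
3046 461 205 324 114 83.2 74 [157. 158. 156.]
225 215 673 54 30 -89.0 79 [116.  54.  18.]
0.009 0.025
175 789 618 166 14 -80.4 15 [ 9. 15. 27.]
63 761 -251 67 16 51.7 14 [71. 32. 60.]
311 551 -527 408 7 1.7 17 [34. 51. 57.]
79 649 -223 82 40 43.4 13 [33. 35. 35.]
144 591 602 191 7 -11.5 18 [24. 25. 27.]
65 530 274 99 5 87.0 22 [137. 138. 139.]
380 473 513 85 80 54.9 16 [123. 145. 148.]
1614 436 -179 317 101 83.8 15 [149. 156. 156.]
green [259 125  24  26 374] [807.3 -19.2] [67.4 56.6] 38.9
green [387 264  16   4  45] [ 414.5 -363.1] [43.9  8.5] 88.1
tray [382 266  19   7  88] [ 404.2 -363.9] [54.2 15.2] 82.6
[ 70   5 163] [ 30   9 146] [ 18  17 147]
```

```bash
cat >> h.py <<'E'
def edges(P,m,lo,hi,step=5):
    """long body along ~world y: fit min-x and max-x edges vs y -> mid line"""
    q=P[m]*1000; q=q[(q[:,1]>lo)&(q[:,1]<hi)]; b=(q[:,1]//step).astype(int)
    ys,a,d=[],[],[]
    for k in np.unique(b):
        s=q[b==k,0]
        if len(s)<3: continue
        ys.append((k+.5)*step); a.append(s.min()); d.append(s.max())
    ys=np.array(ys); fa=np.polyfit(ys,a,1); fd=np.polyfit(ys,d,1)
    ra=np.median(np.abs(np.polyval(fa,ys)-a)); 
    return fa,fd,ra
def pose():
    o=r.get_obs(); M=Ro.from_quat(np.roll(o['ee_rot'],-1)).as_matrix(); p=np.array(o['eef_pos'])*1000
    return p,M,np.degrees(np.arctan2(M[1,0],M[0,0])),o
def go(x,y,zg,yaw):
    """print shift in tool axes to bring the grasp point to world x,y,zg mm with yaw deg"""
    p,M,w,o=pose(); d=M.T@(np.array([x,y,zg+155.])-p); t=(w-yaw+180)%360-180
    print('shift',d.round(1),'twist',round(t,1),'| now',p.round(1),'yaw',round(w,1),'gap',round(o['finger_gap'],3),'t',round(o['time'],1),'F',np.round(o['ft_force'],1),'grip',np.round(o['finger_force'],1))
def packs(c):
    for o in comps(c,.043,.053,150,(.55,.72,-.32,.32)): print('pack',*o[:7])
    P=cloud(c); return P
E
python3 - <<'E'
from h import *
c=cam('top'); P=cloud(c); x,y,z=P[...,0],P[...,1],P[...,2]
with np.errstate(invalid='ignore'):
    roof=(z>.066)&(z<.08)&(x>.38)&(x<.51)&(y>0)&(y<.4)
    tr=(z>.010)&(z<.02)&(x>.35)&(x<.52)&(y>-.36)&(y<.0)
    kn=(z>.1)&(z<.135)&(x>.45)&(x<.6)&(y>.05)&(y<.25)
    pk=[(z>.044)&(z<.053)&(np.abs(x-a)<.045)&(np.abs(y-b)<.045) for a,b in((.673,.202),(.641,.059),(.656,-.076),(.662,-.236))]
for m,lo,hi in((roof,70,340),(tr,-310,-50)):
    fa,fd,ra=edges(P,m,lo,hi); print('edge slopes deg',np.degrees(np.arctan([fa[0],fd[0]])).round(2),'x at mid',np.polyval(fa,(lo+hi)/2).round(1),np.polyval(fd,(lo+hi)/2).round(1),(lo+hi)/2,ra, 'y range',np.percentile(P[m][:,1]*1000,[.2,99.8]).round(1))
q=P[kn]*1000; R=cv2.minAreaRect(q[:,:2].astype(np.float32)); print('knob',len(q),q.mean(0).round(1),R)
for m in pk:
    q=P[m]*1000; print(len(q),'mean',q.mean(0).round(1),cv2.minAreaRect(q[:,:2].astype(np.float32)))
go(641,59,140,84)
E
```

```text
edge slopes deg [3.32 2.57] x at mid 412.6 484.3 205.0 0.6310331336349577 y range [ 45.6 365. ]
edge slopes deg [6.28 6.02] x at mid 386.4 485.0 -180.0 0.7122940345613245 y range [-354.6  -17.6]
knob 128 [499.2 141.3 121. ] ((498.4761962890625, 141.37588500976562), (58.98850631713867, 17.488327026367188), 78.29141998291016)
296 mean [673.1 201.3  48.5] ((673.6380615234375, 201.48052978515625), (60.58225631713867, 46.78682327270508), 87.24702453613281)
301 mean [640.7  59.3  48.5] ((641.3141479492188, 58.96624755859375), (49.18218994140625, 61.02473831176758), 12.954768180847168)
303 mean [655.2 -76.   48.4] ((655.6889038085938, -75.86009216308594), (49.69157409667969, 60.58853530883789), 2.539228916168213)
287 mean [ 660.3 -234.8   48.5] ((660.95458984375, -234.89305114746094), (61.69717025756836, 46.03191375732422), 75.47241973876953)
shift [ 636.6 -479.8  109.8] twist -70.3 | now [ 136.6 -558.4  404.1] yaw 13.7 gap 0.997 t 0.2 F [ 0.2 -0.   0.8] grip 0.0
```

```bash
python3 -c "
from h import *
go(661,-235,130,75.5)"
```

```text
shift [ 586.2 -189.4  119.4] twist -61.8 | now [ 136.6 -558.4  404.1] yaw 13.7 gap 0.997 t 0.2 F [ 0.2 -0.   0.8] grip 0.0
```

Emit:
{"api": "play_rows", "payload": {
  "targets": [
    [[60, -19, 12], -6, 1],
    [[120, -38, 24], -12, 1],
    [[180, -57, 36], -18, 1],
    [[240, -76, 48], -25, 1],
    [[300, -95, 60], -32, 1],
    [[360, -114, 72], -38, 1],
    [[420, -133, 84], -44, 1],
    [[480, -152, 96], -50, 1],
    [[540, -171, 108], -56, 1],
    [[586, -189, 119], -62, 1],
    [[586, -189, 119], -62, 1],
    [[586, -189, 119], -62, 1]
  ]
}}

```text
time: 1.7
eef_pos: [0.6608, -0.2356, 0.2851]
ee_rot: [-0.0, 0.789, 0.614, -0.001]
ft_force: [-0.2, -1.1, -0.3]
finger_gap: 0.998
finger_force: 0.0
```

```bash
python3 -c "
from h import *
go(661,-235,32,75.5)"
```

```text
shift [ 0.6  0.2 98.1] twist 0.3 | now [ 660.8 -235.6  285.1] yaw 75.8 gap 0.998 t 1.7 F [-0.2 -1.1 -0.3] grip 0.0
```

Emit:
{"api": "play_rows", "payload": {
  "targets": [
    [[0, 0, 45], 0, 1],
    [[0.5, 0, 85], 0, 1],
    [[0.5, 0, 98], 0, 1],
    [[0.5, 0, 98], 0, 1],
    [[0.5, 0, 98], 0, 0],
    [[0.5, 0, 98], 0, 0],
    [[0.5, 0, 98], 0, 0],
    [[0.5, 0, 98], 0, 0],
    [[0.5, 0, 98], 0, 0]
  ]
}}

```text
time: 2.82
eef_pos: [0.6622, -0.2358, 0.1903]
ee_rot: [0.002, 0.789, 0.614, 0.001]
ft_force: [-0.6, -0.6, 6.9]
finger_gap: 0.643
finger_force: 65.0
```

Emit:
{"api": "play_rows", "payload": {
  "targets": [
    [[0, 0, 0], 0, 0],
    [[0, 0, -15], 0, 0],
    [[0, 0, -40], 0, 0],
    [[0, 0, -60], 0, 0],
    [[0, 0, -60], 0, 0]
  ]
}}

```text
time: 3.45
eef_pos: [0.662, -0.2356, 0.2505]
ee_rot: [0.002, 0.789, 0.614, 0.001]
ft_force: [-0.3, 0.3, -1.5]
finger_gap: 0.646
finger_force: 64.3
```

```bash
python3 -c "
from h import *
go(408,-290,92,83.9)
for n in('scene','top'):
    c=cam(n); P=cloud(c); u=proj(c,[.66,-.235,.09])[0]; print(u)
    i,j=int(u[1]),int(u[0]); a=c['frame'][max(0,i-60):i+60,max(0,j-80):j+80]; cv2.imwrite(f'pics/g_{n}.png',cv2.resize(a,None,fx=3,fy=3))
a=cv2.imread('pics/g_scene.png');cv2.imwrite('pics/g1.png',a)
"
```

```text
shift [-115.2 -232.8    2.5] twist -8.2 | now [ 662.  -235.6  250.5] yaw 75.7 gap 0.646 t 3.5 F [-0.3  0.3 -1.5] grip 64.3
[207.96790652 160.9113202 ]
[347.70560727 180.25237498]
```

View pics/g1.png

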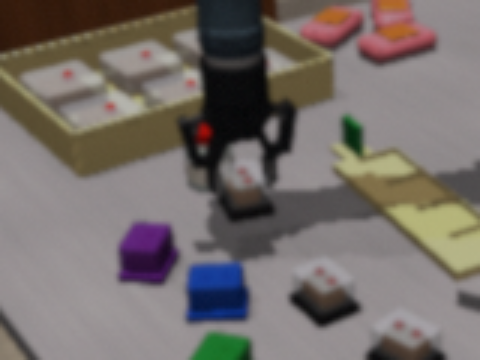

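Emit:
{"api": "play_rows", "payload": {
  "targets": [
    [[-14, -29, 0], -1, 0],
    [[-29, -58, 1], -2, 0],
    [[-48, -96, 1], -4, 0],
    [[-67, -135, 2], -6, 0],
    [[-86, -174, 2], -8, 0],
    [[-105, -212, 2], -8, 0],
    [[-113, -228, 2], -8, 0],
    [[-115, -233, 2], -8, 0],
    [[-115, -233, 2], -8, 0],
    [[-115, -233, 2], -8, 0]
  ]
}}

```text
time: 4.8
eef_pos: [0.408, -0.2894, 0.2458]
ee_rot: [0.001, 0.744, 0.668, 0.0]
ft_force: [0.1, -0.3, -0.8]
finger_gap: 0.641
finger_force: 64.3
```

```bash
python3 -c "
from h import *
go(408,-290,41,83.9)
c=cam('scene');P=cloud(c); u=proj(c,[.408,-.29,.06])[0]
i,j=int(u[1]),int(u[0]); a=c['frame'][max(0,i-55):i+55,max(0,j-70):j+70]; cv2.imwrite(f'pics/g2.png',cv2.resize(a,None,fx=5,fy=5,interpolation=2)); print(u)
"
```

```text
shift [-0.6 -0.  49.8] twist -0.1 | now [ 408.  -289.4  245.8] yaw 83.8 gap 0.641 t 4.8 F [ 0.1 -0.3 -0.8] grip 64.3
[255.96211369 144.05035116]
```

View pics/g2.png

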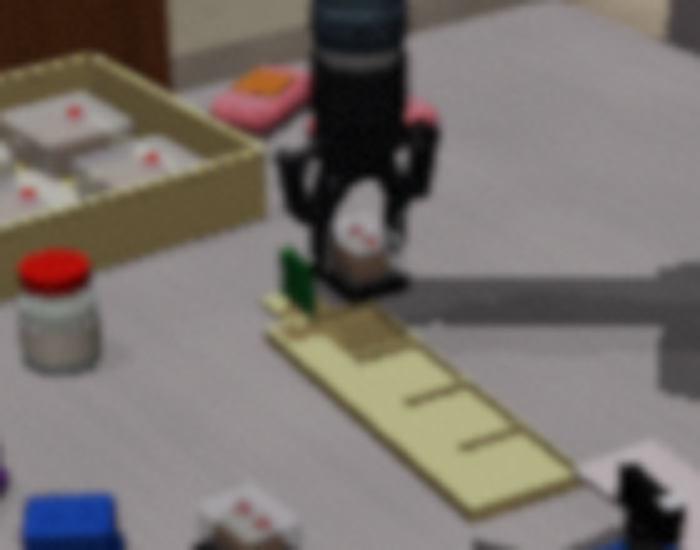

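Emit:
{"api": "play_rows", "payload": {
  "targets": [
    [[-0.5, 0, 20], 0, 0],
    [[-0.5, 0, 35], 0, 0],
    [[-0.5, 0, 42], 0, 0],
    [[-0.5, 0, 46], 0, 0],
    [[-0.5, 0, 50], 0, 0],
    [[-0.5, 0, 50], 0, 0]
  ]
}}

```text
time: 5.6
eef_pos: [0.4071, -0.2901, 0.1963]
ee_rot: [0.001, 0.745, 0.667, 0.0]
ft_force: [-0.9, 0.8, 1.8]
finger_gap: 0.642
finger_force: 64.6
```

```bash
python3 -c "
from h import *
go(408,-290,41,83.9)"
```

```text
shift [0.2 0.9 0.3] twist -0.2 | now [ 407.1 -290.1  196.3] yaw 83.7 gap 0.642 t 5.6 F [-0.9  0.8  1.8] grip 64.6
```

Emit:
{"api": "play_rows", "payload": {
  "targets": [
    [[0, 0, 0], 0, 0.8],
    [[0, 0, 0], 0, 0.9],
    [[0, 0, 0], 0, 0.9],
    [[0, 0, -5], 0, 0.9],
    [[0, 0, -40], 0, 1],
    [[0, 0, -90], 0, 1],
    [[0, 0, -100], 0, 1]
  ]
}}

```text
time: 6.48
eef_pos: [0.408, -0.2909, 0.2994]
ee_rot: [0.003, 0.745, 0.667, 0.0]
ft_force: [0.9, -0.1, 1.3]
finger_gap: 1.002
finger_force: 0.0
```

Emit:
{"api": "play_rows", "payload": {
  "targets": [
    [[50, 50, 0], 0, 1],
    [[90, 90, 0], -2, 1],
    [[130, 130, 0], -4, 1],
    [[170, 170, 0], -6, 1],
    [[200, 210, 0], -8, 1],
    [[220, 230, 0], -8, 1],
    [[220, 230, 0], -8, 1]
  ]
}}

```text
time: 7.35
eef_pos: [0.6604, -0.0947, 0.2943]
ee_rot: [-0.0, 0.695, 0.719, -0.0]
ft_force: [-1.0, -0.6, -0.3]
finger_gap: 0.996
finger_force: 0.0
```

```bash
cat >> h.py <<'E'
def look():
    c=cam('top')
    for o in comps(c,.043,.062,150,(.33,.72,-.34,.32)): print(*o)
    P=cloud(c); x,y,z=P[...,0],P[...,1],P[...,2]
    with np.errstate(invalid='ignore'): m=(z>.010)&(z<.02)&(x>.35)&(x<.52)&(y>-.36)&(y<.0)
    fa,fd,_=edges(P,m,-310,-50); print('tray deg',np.degrees(np.arctan([fa[0],fd[0]])).round(2),'x@-180',np.polyval(fd,-180).round(1),np.polyval(fa,-180).round(1),'ymax',np.percentile(P[m][:,1]*1000,99.8).round(1))
E
python3 -c "
from h import *
look(); go(655.5,-76,32,92.5)"
```

```text
311 674 202 61 47 88.1 48 [113. 119. 126.]
326 641 59 61 49 -77.4 49 [109. 115. 122.]
373 406 -290 61 51 83.1 54 [103. 110. 116.]
tray deg [ 6.83 -9.51] x@-180 458.5 387.5 ymax -26.2
shift [ 19.8  -3.2 107.5] twist -0.7 | now [659.5 -95.7 294.5] yaw 91.8 gap 1.002 t 7.4 F [ 0.8 -1.   0.4] grip 0.0
```

Emit:
{"api": "play_rows", "payload": {
  "targets": [
    [[20, -3, 10], -1, 1],
    [[20, -3, 60], -1, 1],
    [[20, -3, 100], -1, 1],
    [[20, -3, 107], -1, 1],
    [[20, -3, 107], -1, 1],
    [[20, -3, 107], -1, 0],
    [[20, -3, 107], -1, 0],
    [[20, -3, 107], -1, 0],
    [[20, -3, 107], -1, 0],
    [[20, -3, 107], -1, 0]
  ]
}}

```text
time: 8.65
eef_pos: [0.6571, -0.0767, 0.1912]
ee_rot: [0.002, 0.69, 0.724, 0.001]
ft_force: [0.5, -0.3, 6.4]
finger_gap: 0.645
finger_force: 63.9
```

Emit:
{"api": "play_rows", "payload": {
  "targets": [
    [[0, 0, -15], 0, 0],
    [[0, 0, -40], 0, 0],
    [[0, 0, -60], 0, 0],
    [[0, 0, -60], 0, 0]
  ]
}}

```text
time: 9.15
eef_pos: [0.6569, -0.0765, 0.2515]
ee_rot: [0.002, 0.69, 0.724, 0.001]
ft_force: [0.9, -0.6, -0.6]
finger_gap: 0.645
finger_force: 63.1
```

```bash
python3 -c "
from h import *
go(416,-213.5,92,83.8)"
```

```text
shift [-125.3 -247.2    3.5] twist 8.9 | now [656.9 -76.5 251.5] yaw 92.7 gap 0.645 t 9.2 F [ 0.9 -0.6 -0.6] grip 63.1
```

Emit:
{"api": "play_rows", "payload": {
  "targets": [
    [[-15, -30, 0], 1, 0],
    [[-33, -65, 1], 3, 0],
    [[-55, -108, 2], 5, 0],
    [[-77, -152, 3], 7, 0],
    [[-99, -195, 3], 9, 0],
    [[-115, -227, 3], 9, 0],
    [[-123, -243, 3], 9, 0],
    [[-125, -247, 3], 9, 0],
    [[-125, -247, 3], 9, 0],
    [[-125, -247, 3], 9, 0]
  ]
}}

```text
time: 10.4
eef_pos: [0.4161, -0.2128, 0.2458]
ee_rot: [0.0, 0.744, 0.668, 0.0]
ft_force: [0.2, -0.1, -0.0]
finger_gap: 0.647
finger_force: 63.2
```

```bash
python3 -c "
from h import *
go(416,-213.5,42,83.8)"
```

```text
shift [-0.7 -0.1 48.8] twist 0.0 | now [ 416.1 -212.8  245.8] yaw 83.8 gap 0.647 t 10.4 F [ 0.2 -0.1 -0. ] grip 63.2
```

Emit:
{"api": "play_rows", "payload": {
  "targets": [
    [[-0.5, 0, 20], 0, 0],
    [[-0.5, 0, 34], 0, 0],
    [[-0.5, 0, 41], 0, 0],
    [[-0.5, 0, 45], 0, 0],
    [[-0.5, 0, 49], 0, 0],
    [[-0.5, 0, 49], 0, 0]
  ]
}}

```text
time: 11.15
eef_pos: [0.4153, -0.2137, 0.1972]
ee_rot: [0.0, 0.745, 0.667, 0.0]
ft_force: [-1.0, 1.2, 2.0]
finger_gap: 0.65
finger_force: 63.5
```

Emit:
{"api": "play_rows", "payload": {
  "targets": [
    [[0, 0, 0], 0, 0.8],
    [[0, 0, 0], 0, 0.9],
    [[0, 0, 0], 0, 0.9],
    [[0, 0, -5], 0, 0.9],
    [[0, 0, -40], 0, 1],
    [[0, 0, -90], 0, 1],
    [[0, 0, -100], 0, 1]
  ]
}}

```text
time: 12.02
eef_pos: [0.4163, -0.2144, 0.3002]
ee_rot: [0.003, 0.745, 0.667, 0.001]
ft_force: [0.2, 0.0, -0.7]
finger_gap: 1.003
finger_force: 0.0
```

Emit:
{"api": "play_rows", "payload": {
  "targets": [
    [[50, 30, 0], -3, 1],
    [[100, 60, 0], -6, 1],
    [[150, 90, 0], -9, 1],
    [[200, 120, 0], -12, 1],
    [[230, 150, 0], -15, 1],
    [[250, 180, 0], -18, 1],
    [[250, 195, 0], -19, 1],
    [[250, 195, 0], -19, 1]
  ]
}}

```text
time: 13.02
eef_pos: [0.6366, 0.014, 0.2955]
ee_rot: [-0.0, 0.624, 0.781, -0.0]
ft_force: [0.4, 0.6, -0.2]
finger_gap: 0.998
finger_force: 0.0
```

```bash
python3 -c "
from h import *
look(); go(641,59,32,103)"
```

```text
314 673 202 61 47 87.9 48 [110. 116. 123.]
387 415 -214 63 50 81.9 54 [100. 107. 113.]
372 406 -290 61 51 83.3 54 [101. 108. 114.]
tray deg [6.23 6.11] x@-180 485.1 386.4 ymax -75.6
shift [ 43.   15.2 108.6] twist -0.3 | now [635.9  13.7 295.6] yaw 102.7 gap 1.0 t 13.1 F [-0.5 -0.2 -0.1] grip 0.0
```

Emit:
{"api": "play_rows", "payload": {
  "targets": [
    [[30, 10, 0], 0, 1],
    [[43, 15, 20], 0, 1],
    [[43, 15, 65], 0, 1],
    [[43, 15, 100], 0, 1],
    [[43, 15, 109], 0, 1],
    [[43, 15, 109], 0, 1],
    [[43, 15, 109], 0, 0],
    [[43, 15, 109], 0, 0],
    [[43, 15, 109], 0, 0],
    [[43, 15, 109], 0, 0],
    [[43, 15, 109], 0, 0]
  ]
}}

```text
time: 14.45
eef_pos: [0.6424, 0.0589, 0.1898]
ee_rot: [0.002, 0.624, 0.781, 0.001]
ft_force: [-0.7, -0.2, 6.4]
finger_gap: 0.646
finger_force: 65.0
```

Emit:
{"api": "play_rows", "payload": {
  "targets": [
    [[0, 0, -15], 0, 0],
    [[0, 0, -40], 0, 0],
    [[0, 0, -60], 0, 0],
    [[0, 0, -60], 0, 0]
  ]
}}

```text
time: 14.95
eef_pos: [0.6424, 0.059, 0.2502]
ee_rot: [0.002, 0.624, 0.781, 0.001]
ft_force: [0.4, 0.5, -0.8]
finger_gap: 0.646
finger_force: 64.2
```

```bash
python3 -c "
from h import *
go(424,-137,92,83.8)"
```

```text
shift [-143.  -256.2    2.3] twist 18.9 | now [642.4  59.  250.2] yaw 102.7 gap 0.646 t 14.9 F [ 0.4  0.5 -0.8] grip 64.2
```

Emit:
{"api": "play_rows", "payload": {
  "targets": [
    [[-17, -30, 0], 2, 0],
    [[-38, -67, 1], 5, 0],
    [[-63, -112, 2], 9, 0],
    [[-88, -157, 2], 13, 0],
    [[-113, -202, 2], 17, 0],
    [[-131, -235, 2], 19, 0],
    [[-140, -251, 2], 19, 0],
    [[-143, -256, 2], 19, 0],
    [[-143, -256, 2], 19, 0],
    [[-143, -256, 2], 19, 0]
  ]
}}

```text
time: 16.2
eef_pos: [0.4237, -0.1366, 0.2456]
ee_rot: [0.0, 0.744, 0.668, 0.0]
ft_force: [-0.2, 1.0, -1.0]
finger_gap: 0.648
finger_force: 64.2
```

```bash
python3 -c "
from h import *
go(424,-137,41,83.8)"
```

```text
shift [-0.4  0.3 49.6] twist -0.0 | now [ 423.7 -136.6  245.6] yaw 83.8 gap 0.648 t 16.2 F [-0.2  1.  -1. ] grip 64.2
```

Emit:
{"api": "play_rows", "payload": {
  "targets": [
    [[-0.5, 0, 20], 0, 0],
    [[-0.5, 0, 35], 0, 0],
    [[-0.5, 0, 42], 0, 0],
    [[-0.5, 0, 46], 0, 0],
    [[-0.5, 0, 50], 0, 0],
    [[-0.5, 0, 50], 0, 0]
  ]
}}

```text
time: 16.95
eef_pos: [0.4234, -0.1376, 0.196]
ee_rot: [0.0, 0.745, 0.667, 0.0]
ft_force: [-0.2, 0.4, -1.1]
finger_gap: 0.649
finger_force: 64.1
```

Emit:
{"api": "play_rows", "payload": {
  "targets": [
    [[0, 0, 0], 0, 0.8],
    [[0, 0, 0], 0, 0.9],
    [[0, 0, 0], 0, 0.9],
    [[0, 0, -5], 0, 0.9],
    [[0, 0, -40], 0, 1],
    [[0, 0, -90], 0, 1],
    [[0, 0, -100], 0, 1]
  ]
}}

```text
time: 17.82
eef_pos: [0.4245, -0.1381, 0.2992]
ee_rot: [0.003, 0.745, 0.667, 0.001]
ft_force: [0.9, -0.3, -0.2]
finger_gap: 1.002
finger_force: 0.0
```

Emit:
{"api": "play_rows", "payload": {
  "targets": [
    [[50, 50, 0], -1, 1],
    [[90, 90, 0], -2, 1],
    [[130, 130, 0], -3, 1],
    [[180, 150, 0], -4, 1],
    [[220, 180, 0], -4, 1],
    [[250, 200, 0], -4, 1],
    [[250, 200, 0], -4, 1],
    [[250, 200, 0], -4, 1]
  ]
}}

```text
time: 18.82
eef_pos: [0.6486, 0.0889, 0.2948]
ee_rot: [-0.0, 0.721, 0.693, -0.001]
ft_force: [-0.2, 0.1, -0.4]
finger_gap: 0.997
finger_force: 0.0
```

```bash
python3 -c "
from h import *
look(); go(673.5,201.5,32,87.7)"
```

```text
383 423 -138 63 50 83.2 54 [100. 107. 113.]
386 415 -214 63 50 81.9 54 [102. 108. 114.]
369 406 -290 61 51 83.3 54 [102. 109. 115.]
tray deg [6.29 6.04] x@-180 485.1 386.5 ymax -17.8
shift [114.   20.7 108. ] twist -0.0 | now [648.5  88.5 295.1] yaw 87.7 gap 1.0 t 18.9 F [0.4 0.1 0.2] grip 0.0
```

```bash
python3 - <<'E'
from h import *
for n in('top','scene'):
    c=cam(n)
    for o in comps(c,.035,.053,80,(.5,.85,.08,.45)): print(n,*o)
E
```

```text
top 141 675 218 48 28 -1.0 48 [111. 117. 123.]
top 515 607 378 84 83 -56.0 45 [167. 169. 168.]
scene 312 675 202 63 51 84.5 48 [133. 133. 142.]
scene 593 607 380 84 84 -17.6 45 [166. 162. 165.]
```

Emit:
{"api": "play_rows", "payload": {
  "targets": [
    [[40, 8, 0], 0, 1],
    [[80, 16, 0], 0, 1],
    [[110, 20, 5], 0, 1],
    [[114, 21, 50], 0, 1],
    [[114, 21, 95], 0, 1],
    [[114, 21, 108], 0, 1],
    [[114, 21, 108], 0, 1],
    [[114, 21, 108], 0, 0],
    [[114, 21, 108], 0, 0],
    [[114, 21, 108], 0, 0],
    [[114, 21, 108], 0, 0],
    [[114, 21, 108], 0, 0]
  ]
}}

```text
time: 20.48
eef_pos: [0.676, 0.2024, 0.1906]
ee_rot: [0.002, 0.721, 0.693, 0.002]
ft_force: [0.2, -0.2, 6.3]
finger_gap: 0.647
finger_force: 64.3
```

Emit:
{"api": "play_rows", "payload": {
  "targets": [
    [[0, 0, -15], 0, 0],
    [[0, 0, -40], 0, 0],
    [[0, 0, -60], 0, 0],
    [[0, 0, -60], 0, 0]
  ]
}}

```text
time: 20.98
eef_pos: [0.6756, 0.2025, 0.2506]
ee_rot: [0.001, 0.721, 0.693, 0.002]
ft_force: [0.9, 0.2, -1.0]
finger_gap: 0.645
finger_force: 63.5
```

```bash
python3 -c "
from h import *
go(432.5,-60.5,92,83.8)"
```

```text
shift [-272.4 -232.6    2.2] twist 3.9 | now [675.6 202.5 250.6] yaw 87.7 gap 0.645 t 21.0 F [ 0.9  0.2 -1. ] grip 63.5
```

Emit:
{"api": "play_rows", "payload": {
  "targets": [
    [[-25, -12, 0], 0, 0],
    [[-60, -35, 1], 1, 0],
    [[-100, -65, 1], 2, 0],
    [[-140, -105, 2], 3, 0],
    [[-180, -145, 2], 4, 0],
    [[-220, -185, 2], 4, 0],
    [[-250, -215, 2], 4, 0],
    [[-268, -229, 2], 4, 0],
    [[-272, -233, 2], 4, 0],
    [[-272, -233, 2], 4, 0],
    [[-272, -233, 2], 4, 0]
  ]
}}

```text
time: 22.35
eef_pos: [0.4318, -0.0598, 0.2457]
ee_rot: [0.0, 0.744, 0.668, 0.0]
ft_force: [-0.0, -0.7, -1.5]
finger_gap: 0.648
finger_force: 63.6
```

```bash
python3 -c "
from h import *
go(432.5,-60.5,41.5,83.8)"
```

```text
shift [-0.6  0.7 49.2] twist -0.0 | now [431.8 -59.8 245.7] yaw 83.8 gap 0.648 t 22.4 F [-0.  -0.7 -1.5] grip 63.6
```

Emit:
{"api": "play_rows", "payload": {
  "targets": [
    [[-0.5, 0.5, 20], 0, 0],
    [[-0.5, 0.5, 35], 0, 0],
    [[-0.5, 0.5, 42], 0, 0],
    [[-0.5, 0.5, 46], 0, 0],
    [[-0.5, 0.5, 49], 0, 0],
    [[-0.5, 0.5, 49], 0, 0]
  ]
}}

```text
time: 23.1
eef_pos: [0.4318, -0.0609, 0.1969]
ee_rot: [0.0, 0.745, 0.667, 0.0]
ft_force: [0.5, 0.7, -0.4]
finger_gap: 0.647
finger_force: 63.5
```

Emit:
{"api": "play_rows", "payload": {
  "targets": [
    [[0, 0, 0], 0, 0.8],
    [[0, 0, 0], 0, 0.9],
    [[0, 0, 0], 0, 0.9],
    [[0, 0, -5], 0, 0.9],
    [[0, 0, -40], 0, 1],
    [[0, 0, -90], 0, 1],
    [[0, 0, -100], 0, 1]
  ]
}}

```text
time: 23.98
eef_pos: [0.433, -0.0612, 0.3001]
ee_rot: [0.003, 0.745, 0.667, 0.002]
ft_force: [0.1, 0.5, -0.3]
finger_gap: 0.995
finger_force: 0.0
```

Emit:
{"api": "play_rows", "payload": {
  "targets": [
    [[-50, 0, 0], 0, 1],
    [[-110, 0, 0], 0, 1],
    [[-170, 0, 0], 0, 1],
    [[-230, 0, 0], 0, 1],
    [[-280, 0, 0], 0, 1],
    [[-305, 0, 0], 0, 1],
    [[-305, 0, 0], 0, 1],
    [[-305, 0, 0], 0, 1]
  ]
}}

```text
time: 24.98
eef_pos: [0.3981, -0.363, 0.2961]
ee_rot: [-0.001, 0.745, 0.668, 0.0]
ft_force: [-0.1, 0.3, -0.8]
finger_gap: 0.999
finger_force: 0.0
```

```bash
python3 -c "
from h import *
look(); go(415,-364,36,83.8)
c=cam('top'); cv2.imwrite('pics/t2.png',cv2.resize(c['frame'][160:310,120:440],None,fx=2.5,fy=2.5))"
```

```text
379 432 -61 62 50 82.5 55 [ 91.  96. 102.]
385 423 -138 62 50 83.8 54 [ 91.  97. 103.]
385 415 -215 64 50 81.7 54 [ 92.  98. 104.]
373 406 -290 62 51 82.9 54 [ 93. 100. 105.]
tray deg [6.22 6.1 ] x@-180 485.1 386.3 ymax -17.9
shift [  0.4  17.  105.2] twist -0.0 | now [ 398.2 -362.7  296.2] yaw 83.8 gap 0.998 t 25.0 F [-0.5 -0.1  0.4] grip 0.0
```

View pics/t2.png

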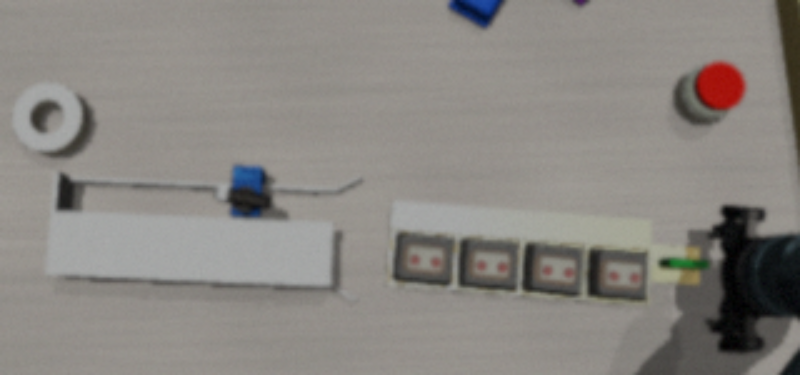

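Emit:
{"api": "play_rows", "payload": {
  "targets": [
    [[0, 10, 10], 0, 1],
    [[0, 17, 50], 0, 1],
    [[0, 17, 95], 0, 1],
    [[0, 17, 105], 0, 1],
    [[0, 17, 105], 0, 1],
    [[0, 17, 105], 0, 0],
    [[0, 17, 105], 0, 0],
    [[0, 17, 105], 0, 0],
    [[0, 17, 105], 0, 0],
    [[0, 17, 105], 0, 0],
    [[0, 17, 105], 0, 0],
    [[0, 17, 105], 0, 0]
  ]
}}

```text
time: 26.58
eef_pos: [0.4155, -0.3661, 0.1923]
ee_rot: [0.001, 0.745, 0.667, 0.0]
ft_force: [-0.1, 0.7, 5.9]
finger_gap: 0.112
finger_force: 59.7
```

```bash
python3 -c "
from h import *
look(); go(442,-350,36,87)"
```

```text
380 432 -61 62 50 82.0 54 [ 93.  98. 104.]
385 423 -138 63 50 83.3 54 [ 93.  99. 105.]
390 414 -214 63 51 81.3 54 [ 94. 100. 106.]
370 405 -290 62 51 82.0 54 [ 94. 101. 107.]
tray deg [6.96 6.17] x@-180 485.7 387.4 ymax -17.7
shift [18.9 24.6  1.3] twist -3.3 | now [ 415.5 -366.1  192.3] yaw 83.7 gap 0.111 t 26.6 F [0.1 0.7 5.3] grip 59.7
```

Gripped. Align with the dock line, moving slowly.

Emit:
{"api": "play_rows", "payload": {
  "targets": [
    [[2, 3, 0], -0.4, 0],
    [[4, 6, 0], -0.8, 0],
    [[6, 9, 0], -1.2, 0],
    [[8, 12, 0], -1.6, 0],
    [[11, 15, 0], -2, 0],
    [[14, 18, 0], -2.4, 0],
    [[16, 21, 0], -2.8, 0],
    [[19, 25, 0], -3.3, 0],
    [[19, 25, 0], -3.3, 0],
    [[19, 25, 0], -3.3, 0]
  ]
}}

```text
time: 27.88
eef_pos: [0.442, -0.3508, 0.1923]
ee_rot: [0.001, 0.725, 0.689, -0.001]
ft_force: [-2.1, -3.9, 5.1]
finger_gap: 0.106
finger_force: 59.9
```

```bash
python3 - <<'E'
from h import *
look(); go(442,-350,36,87)
c=cam('top');P=cloud(c); x,y,z=P[...,0],P[...,1],P[...,2]
with np.errstate(invalid='ignore'):
    w=(z>.015)&(z<.03)&(x>.5)&(x<.56)&(y>.19)&(y<.34)
    tr=(z>.010)&(z<.02)&(x>.35)&(x<.54)&(y>-.3)&(y<.03)
q=P[w]*1000; f=np.polyfit(q[:,1],q[:,0],1); print('wall mid',np.polyval(f,260),np.degrees(np.arctan(f[0])),len(q))
fa,fd,_=edges(P,tr,-280,-20); print(np.polyval(fa,-150),np.polyval(fd,-150))
E
```

```text
378 438 -46 63 48 88.4 54 [ 95. 100. 106.]
382 433 -121 61 48 88.3 54 [ 93.  99. 105.]
386 430 -199 61 50 84.9 54 [ 97. 103. 109.]
372 426 -275 60 49 88.2 54 [ 96. 102. 108.]
tray deg [2.3  2.46] x@-180 497.6 399.0 ymax -3.1
shift [ 0.8 -0.1  1.3] twist 0.1 | now [ 442.  -350.8  192.3] yaw 87.1 gap 0.112 t 27.9 F [-3.4 -3.5  5.2] grip 59.9
wall mid 528.9604529476986 3.3238754993249056 96
400.88359795792894 498.6728926016729
```

Emit:
{"api": "play_rows", "payload": {
  "targets": [
    [[5, 0, 0], 0.3, 0],
    [[12, 0, 0], 0.6, 0],
    [[20, 0, 0], 0.6, 0],
    [[30, 0, 0], 0.6, 0],
    [[40, 0, 0], 0.6, 0],
    [[50, 0, 0], 0.6, 0],
    [[60, 0, 0], 0.6, 0],
    [[70, 0, 0], 0.6, 0],
    [[80, 0, 0], 0.6, 0],
    [[90, 0, 0], 0.6, 0],
    [[90, 0, 0], 0.6, 0]
  ]
}}

```text
time: 29.35
eef_pos: [0.4471, -0.2603, 0.1923]
ee_rot: [0.001, 0.728, 0.685, -0.001]
ft_force: [-1.2, -2.2, 5.9]
finger_gap: 0.107
finger_force: 59.9
```

```bash
python3 - <<'E'
from h import *
go(460.8,16,36,86.9)
c=cam('top');P=cloud(c); x,y,z=P[...,0],P[...,1],P[...,2]
with np.errstate(invalid='ignore'): tr=(z>.010)&(z<.0165)&(x>.35)&(x<.525)&(y>-.2)&(y<.04)
fa,fd,_=edges(P,tr,-190,20); print(np.polyval(fa,-80),np.polyval(fd,-80),np.degrees([fa[0],fd[0]]))
E
```

```text
shift [276.7  -3.3   0.5] twist -0.4 | now [ 447.1 -260.3  192.3] yaw 86.5 gap 0.107 t 29.4 F [-1.2 -2.2  5.9] grip 59.9
410.6842682894561 505.0162478640091 [1.75293862 3.28760232]
```

Emit:
{"api": "play_rows", "payload": {
  "targets": [
    [[8, 0, 0], 0, 0],
    [[20, 0, 0], 0, 0],
    [[34, 0, 0], 0, 0],
    [[48, -0.5, 0], -0.2, 0],
    [[62, -0.5, 0], -0.2, 0],
    [[76, -0.5, 0], -0.2, 0],
    [[90, -1, 0], -0.3, 0],
    [[104, -1, 0], -0.3, 0],
    [[118, -1, 0], -0.3, 0],
    [[125, -1.5, 0], -0.3, 0],
    [[125, -1.5, 0], -0.3, 0]
  ]
}}

```text
time: 30.78
eef_pos: [0.4534, -0.1355, 0.1923]
ee_rot: [0.001, 0.727, 0.687, -0.001]
ft_force: [-0.8, -3.4, 7.4]
finger_gap: 0.106
finger_force: 59.9
```

```bash
python3 - <<'E'
from h import *
go(460.8,16,36,86.9)
E
```

```text
shift [151.7  -1.3   0.9] twist -0.2 | now [ 453.4 -135.5  192.3] yaw 86.7 gap 0.106 t 30.8 F [-0.8 -3.4  7.4] grip 59.9
```

Emit:
{"api": "play_rows", "payload": {
  "targets": [
    [[8, 0, 0], 0, 0],
    [[20, 0, 0], 0, 0],
    [[34, 0, 0], 0, 0],
    [[48, -0.5, 0], -0.1, 0],
    [[62, -0.5, 0], -0.1, 0],
    [[76, -0.5, 0], -0.2, 0],
    [[90, -1, 0], -0.2, 0],
    [[104, -1, 0], -0.2, 0],
    [[118, -1, 0], -0.2, 0],
    [[130, -1, 0], -0.2, 0],
    [[136, -1, 0], -0.2, 0],
    [[140, -1, 0], -0.2, 0]
  ]
}}

```text
time: 32.28
eef_pos: [0.4606, 0.0038, 0.1923]
ee_rot: [0.002, 0.726, 0.687, -0.001]
ft_force: [0.1, -7.5, 6.6]
finger_gap: 0.108
finger_force: 59.9
```

```bash
python3 - <<'E'
from h import *
go(460.8,16,36,86.9)
E
```

```text
shift [12.2 -0.5  1.2] twist -0.0 | now [460.6   3.8 192.3] yaw 86.9 gap 0.108 t 32.3 F [ 0.1 -7.5  6.6] grip 59.9
```

Emit:
{"api": "play_rows", "payload": {
  "targets": [
    [[2, 0, 0], 0, 0],
    [[4, 0, 0], 0, 0],
    [[6, 0, 0], 0, 0],
    [[8, 0, 0], 0, 0],
    [[8, 0, 0], 0, 0]
  ]
}}

```text
time: 32.9
eef_pos: [0.4611, 0.0116, 0.1923]
ee_rot: [0.002, 0.726, 0.687, -0.001]
ft_force: [-0.5, -7.1, 6.3]
finger_gap: 0.11
finger_force: 59.9
```

Emit:
{"api": "play_rows", "payload": {
  "targets": [
    [[1, 0, 0], 0, 0],
    [[2, 0, 0], 0, 0],
    [[2, 0, 0], 0, 0]
  ]
}}

```text
time: 33.28
eef_pos: [0.4611, 0.0128, 0.1923]
ee_rot: [0.003, 0.727, 0.687, -0.002]
ft_force: [-0.4, -11.2, 8.0]
finger_gap: 0.109
finger_force: 59.9
```

Emit:
{"api": "play_rows", "payload": {
  "targets": [
    [[1, 0, 0], 0, 0],
    [[2, 0, 0], 0, 0],
    [[2, 0, 0], 0, 0]
  ]
}}

```text
time: 33.65
eef_pos: [0.4612, 0.0136, 0.1923]
ee_rot: [0.004, 0.727, 0.687, -0.004]
ft_force: [-1.8, -17.7, 7.8]
finger_gap: 0.107
finger_force: 59.9
```

Emit:
{"api": "play_rows", "payload": {
  "targets": [
    [[1, 0, 0], 0, 0],
    [[2, 0, 0], 0, 0],
    [[2, 0, 0], 0, 0]
  ]
}}

```text
time: 34.02
eef_pos: [0.4613, 0.0144, 0.1923]
ee_rot: [0.006, 0.727, 0.686, -0.006]
ft_force: [-2.0, -25.1, 7.0]
finger_gap: 0.104
finger_force: 59.8
```

```bash
python3 - <<'E'
from h import *
c=cam('top');P=cloud(c); x,y,z=P[...,0],P[...,1],P[...,2]
cv2.imwrite('pics/t3.png',cv2.resize(c['frame'][200:310,120:300],None,fx=4,fy=4,interpolation=2))
with np.errstate(invalid='ignore'): s=(z>.008)&(z<.018)&(x>.48)&(x<.53)&(y>.1)&(y<.42)
q=P[s]*1000; print(len(q),np.percentile(q[:,1],[0,1,99,100]),np.median(q,0))
E
```

```text
738 [100.90388999 101.36600212 354.09026885 400.76582667] [506.78493849 250.37717637  14.20332147]
```

View pics/t3.png

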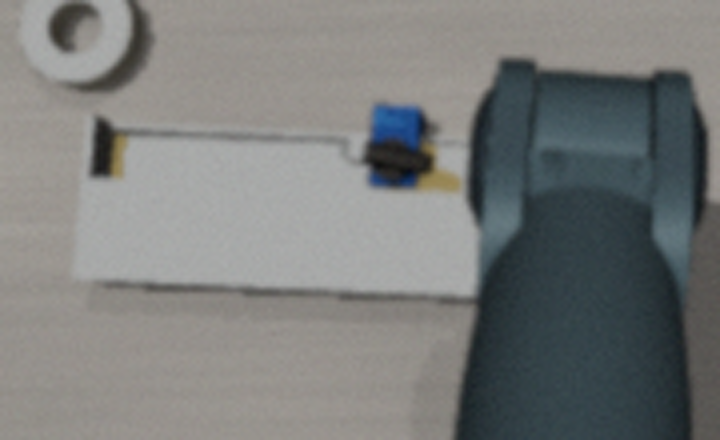

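Emit:
{"api": "play_rows", "payload": {
  "targets": [
    [[-1.5, 0, 0], 0, 0],
    [[-3, 0, 0], 0, 0],
    [[-3, 0, 0], 0, 0.4],
    [[-3, 0, 0], 0, 0.4],
    [[-3, 0, 0], 0, 0.4],
    [[-3, 0, -10], 0, 0.4],
    [[-3, 0, -50], 0, 0.5],
    [[-3, 0, -100], 0, 0.5],
    [[-3, 0, -140], 0, 0.5],
    [[-3, 0, -140], 0, 0.5]
  ]
}}

```text
time: 35.33
eef_pos: [0.4621, 0.0159, 0.3357]
ee_rot: [0.003, 0.726, 0.688, 0.003]
ft_force: [0.1, 0.0, 0.2]
finger_gap: 0.498
finger_force: 0.0
```

```bash
cat >> h.py <<'E'
def knob(n='top'):
    c=cam(n);P=cloud(c); x,y,z=P[...,0],P[...,1],P[...,2]
    with np.errstate(invalid='ignore'): k=(z>.113)&(z<.128)&(np.abs(x-.5)<.05)&(np.abs(y-.143)<.05)
    q=P[k]*1000
    if len(q)>10: print(n,'knob',len(q),q.mean(0).round(1),cv2.minAreaRect(q[:,:2].astype(np.float32)))
E
python3 - <<'E'
from h import *
knob(); knob('scene'); go(500,143,108,-102)
c=cam('top');P=cloud(c);x,y,z=P[...,0],P[...,1],P[...,2]; g=cv2.inRange(cv2.cvtColor(c['frame'],40),(45,120,40),(80,255,255))>0
q=P[g&(x<.6)]*1000;print('handle',np.median(q,0),np.percentile(q[:,1],[2,98]))
E
```

```text
top knob 117 [499.8 141.5 122.4] ((500.13885498046875, 141.31349182128906), (58.355979919433594, 14.51449203491211), 78.77116394042969)
scene knob 84 [503.2 145.2 120.7] ((500.5172119140625, 141.24005126953125), (61.155357360839844, 15.155570030212402), 79.0036392211914)
shift [128.9  32.5  69.1] twist -171.0 | now [460.6  16.  332.1] yaw 87.0 gap 0.499 t 35.4 F [-1.7  0.  -0.4] grip 0.0
  return _methods._mean(a, axis=axis, dtype=dtype,
  ret = um.true_divide(
Traceback (most recent call last):
IndexError: index -1 is out of bounds for axis 0 with size 0
```

Emit:
{"api": "play_rows", "payload": {
  "targets": [
    [[10, 3, 0], -10, 0.5],
    [[25, 6, 0], -20, 0.5],
    [[40, 10, 0], -30, 0.5],
    [[55, 14, 0], -40, 0.5],
    [[70, 18, 0], -50, 0.5],
    [[85, 22, 0], -60, 0.5],
    [[100, 26, 0], -70, 0.5],
    [[115, 30, 0], -80, 0.5],
    [[127, 33, 0], -90, 0.5],
    [[127, 33, 0], -100, 0.5],
    [[127, 33, 0], -110, 0.5],
    [[127, 33, 0], -120, 0.5]
  ]
}}

```text
time: 36.98
eef_pos: [0.4995, 0.1409, 0.3297]
ee_rot: [-0.002, -0.236, 0.972, 0.0]
ft_force: [-1.1, 0.8, -0.2]
finger_gap: 0.499
finger_force: 0.0
```

Emit:
{"api": "play_rows", "payload": {
  "targets": [
    [[0, 0, 0], -10, 0.5],
    [[0, 0, 0], -20, 0.5],
    [[0, 0, 0], -30, 0.5],
    [[0, 0, 0], -40, 0.5],
    [[0, 0, 0], -50, 0.5],
    [[0, 0, 0], -51, 0.5],
    [[0, 0, 0], -51, 0.5]
  ]
}}

```text
time: 37.85
eef_pos: [0.4999, 0.1409, 0.3307]
ee_rot: [-0.001, -0.628, 0.778, 0.0]
ft_force: [0.3, -0.7, 0.6]
finger_gap: 0.499
finger_force: 0.0
```

```bash
python3 -W ignore - <<'E'
from h import *
go(500.3,141.3,108,-101.1); print(np.degrees(r.get_obs()['joint_pos']).round(1)); knob('scene')
E
```

```text
shift [-0.6 -0.4 67.7] twist -1.1 | now [499.9 140.9 330.7] yaw -102.2 gap 0.499 t 37.9 F [ 0.3 -0.7  0.6] grip 0.0
[  8.7  17.2 -12.8  60.1  -0.  -69.1]
scene knob 81 [503.  145.6 120.8] ((501.5059509277344, 142.48289489746094), (58.26088333129883, 14.236952781677246), 78.64527893066406)
```

Emit:
{"api": "play_rows", "payload": {
  "targets": [
    [[-0.5, -0.5, 20], -1, 0.5],
    [[-0.5, -0.5, 50], -1, 0.5],
    [[-0.5, -0.5, 66], -1, 0.5],
    [[-0.5, -0.5, 66], -1, 0.5],
    [[-0.5, -0.5, 66], -1, 0],
    [[-0.5, -0.5, 66], -1, 0],
    [[-0.5, -0.5, 66], -1, 0],
    [[-0.5, -0.5, 66], -1, 0],
    [[-0.5, -0.5, 66], -1, 0]
  ]
}}

```text
time: 39.02
eef_pos: [0.5002, 0.1416, 0.2678]
ee_rot: [0.0, -0.636, 0.772, 0.0]
ft_force: [-7.4, 1.2, 10.5]
finger_gap: 0.154
finger_force: 65.3
```

Emit:
{"api": "play_rows", "payload": {
  "targets": [
    [[0, 0, 0], 4, 0],
    [[0, 0, 0], 10, 0],
    [[0, 0, 0], 18, 0],
    [[0, 0, 0], 26, 0],
    [[0, 0, 0], 34, 0],
    [[0, 0, 0], 42, 0],
    [[0, 0, 0], 50, 0],
    [[0, 0, 0], 58, 0],
    [[0, 0, 0], 60, 0]
  ]
}}

```text
time: 40.15
eef_pos: [0.5, 0.1418, 0.2678]
ee_rot: [-0.0, -0.164, 0.986, 0.001]
ft_force: [-8.2, 1.4, 11.1]
finger_gap: 0.151
finger_force: 65.4
```

```bash
python3 -W ignore - <<'E'
from h import *
go(500.3,141.3,108,-161); print(np.degrees(r.get_obs()['joint_pos']).round(1),r.get_obs()['moment'])
E
```

```text
shift [-0.2 -0.6  4.8] twist -0.1 | now [500.  141.8 267.8] yaw -161.1 gap 0.151 t 40.1 F [-8.2  1.4 11.1] grip 65.4
[  8.8  20.1 -18.7  51.2   0.1 -10.1] [0.27437851 1.47509833 0.16512613]
```

Emit:
{"api": "play_rows", "payload": {
  "targets": [
    [[0, 0, -1], 4, 0],
    [[0, 0, -2], 12, 0],
    [[0, 0, -2], 20, 0],
    [[0, 0, -2], 28, 0],
    [[0, 0, -2], 36, 0],
    [[0, 0, -2], 44, 0],
    [[0, 0, -2], 52, 0],
    [[0, 0, -2], 60, 0],
    [[0, 0, -2], 68, 0],
    [[0, 0, -2], 76, 0],
    [[0, 0, -2], 84, 0],
    [[0, 0, -2], 90, 0]
  ]
}}

```text
time: 41.65
eef_pos: [0.5003, 0.1421, 0.2679]
ee_rot: [-0.001, 0.582, 0.813, 0.001]
ft_force: [-1.6, 3.9, -3.7]
finger_gap: 0.154
finger_force: 62.5
```

Emit:
{"api": "play_rows", "payload": {
  "targets": [
    [[0, 0, 0], 6, 0],
    [[0, 0, 0], 14, 0],
    [[0, 0, 0], 22, 0],
    [[0, 0, 0], 30, 0],
    [[0, 0, 0], 38, 0],
    [[0, 0, 0], 46, 0],
    [[0, 0, 0], 54, 0],
    [[0, 0, 0], 62, 0],
    [[0, 0, 0], 70, 0],
    [[0, 0, 0], 78, 0],
    [[0, 0, 0], 80, 0],
    [[0, 0, 0], 80, 0]
  ]
}}

```text
time: 43.15
eef_pos: [0.5007, 0.142, 0.2679]
ee_rot: [-0.001, 0.968, 0.251, 0.0]
ft_force: [-1.3, 6.5, -4.2]
finger_gap: 0.153
finger_force: 62.1
```

```bash
python3 -W ignore - <<'E'
from h import *
go(500.3,141.3,108,29); print(np.degrees(r.get_obs()['joint_pos']).round(1),r.get_obs()['moment'])
c=cam('scene'); u=proj(c,[.5,.141,.06])[0].astype(int); cv2.imwrite('pics/k1.png',cv2.resize(c['frame'][u[1]-50:u[1]+40,u[0]-60:u[0]+60],None,fx=6,fy=6,interpolation=2))
E
```

```text
shift [-0.7  0.4  4.9] twist 0.0 | now [500.7 142.  267.9] yaw 29.0 gap 0.153 t 43.1 F [-1.3  6.5 -4.2] grip 62.1
[ 8.800e+00  2.020e+01 -1.860e+01  5.120e+01  1.000e-01  1.598e+02] [ 1.01618266  0.18943412 -0.09774275]
```

View pics/k1.png

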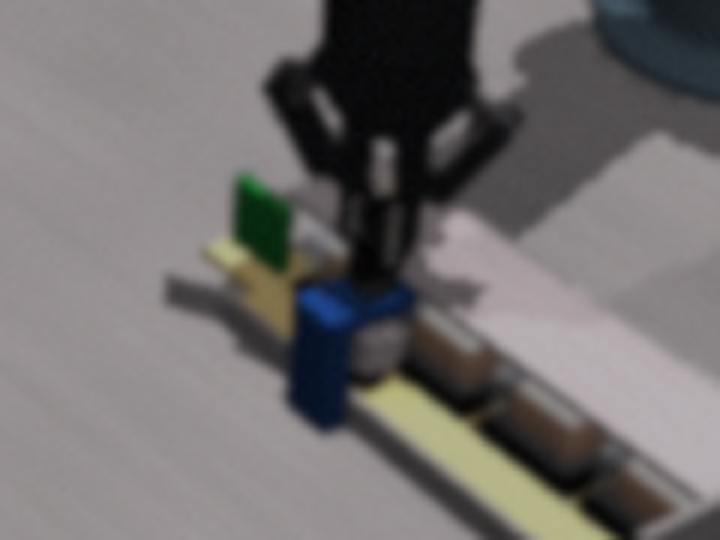

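Emit:
{"api": "play_rows", "payload": {
  "targets": [
    [[0, 0, 0], 0, 0.5],
    [[0, 0, 0], 0, 0.5],
    [[0, 0, 0], 0, 0.5],
    [[0, 0, -20], 0, 0.5],
    [[0, 0, -50], 0, 0.5],
    [[0, 0, -50], -10, 0.5],
    [[0, 0, -50], -20, 0.5],
    [[0, 0, -50], -30, 0.5],
    [[0, 0, -50], -40, 0.5],
    [[0, 0, -50], -50, 0.5],
    [[0, 0, -50], -60, 0.5],
    [[0, 0, -50], -70, 0.5]
  ]
}}

```text
time: 44.7
eef_pos: [0.501, 0.1411, 0.3179]
ee_rot: [0.0, 0.648, 0.762, 0.0]
ft_force: [0.0, -0.1, 1.0]
finger_gap: 0.499
finger_force: 0.0
```

Emit:
{"api": "play_rows", "payload": {
  "targets": [
    [[0, 0, 0], -10, 0.5],
    [[0, 0, 0], -20, 0.5],
    [[0, 0, 0], -30, 0.5],
    [[0, 0, 0], -40, 0.5],
    [[0, 0, 0], -50, 0.5],
    [[0, 0, 0], -60, 0.5],
    [[0, 0, 0], -70, 0.5],
    [[0, 0, 0], -80, 0.5],
    [[0, 0, 0], -90, 0.5],
    [[0, 0, 0], -100, 0.5],
    [[0, 0, 0], -110, 0.5],
    [[0, 0, 0], -110, 0.5]
  ]
}}

```text
time: 46.2
eef_pos: [0.501, 0.1411, 0.3179]
ee_rot: [0.0, -0.249, 0.969, -0.0]
ft_force: [-0.2, -1.0, -0.3]
finger_gap: 0.5
finger_force: 0.0
```

```bash
python3 -W ignore - <<'E'
from h import *
knob();knob('scene');go(500.3,141.3,110,-151); print(np.degrees(r.get_obs()['joint_pos']).round(1))
E
```

```text
scene knob 67 [502.1 144.  121.5] ((499.21746826171875, 141.56564331054688), (61.961788177490234, 13.852469444274902), 30.19077491760254)
shift [ 0.5  0.5 52.8] twist -0.2 | now [501.  141.2 317.8] yaw -151.2 gap 0.5 t 46.3 F [0.2 0.  0.8] grip 0.0
[  8.8  17.8 -14.   58.2  -0.  -20. ]
```

Emit:
{"api": "play_rows", "payload": {
  "targets": [
    [[0, 0, 25], 0, 0.5],
    [[0, 0, 52], 0, 0.5],
    [[0, 0, 52], 0, 0.5],
    [[0, 0, 52], 0, 0],
    [[0, 0, 52], 0, 0],
    [[0, 0, 52], 0, 0],
    [[0, 0, 51], 0, 0],
    [[0, 0, 50], 0, 0],
    [[0, 0, 50], 0, 0]
  ]
}}

```text
time: 47.42
eef_pos: [0.5011, 0.1422, 0.268]
ee_rot: [0.001, -0.25, 0.968, 0.001]
ft_force: [-0.7, 6.1, -4.8]
finger_gap: 0.149
finger_force: 58.9
```

Emit:
{"api": "play_rows", "payload": {
  "targets": [
    [[0, 0, 0], 4, 0],
    [[0, 0, 0], 10, 0],
    [[0, 0, 0], 16, 0],
    [[0, 0, 0], 22, 0],
    [[0, 0, 0], 28, 0],
    [[0, 0, 0], 34, 0],
    [[0, 0, 0], 40, 0],
    [[0, 0, 0], 46, 0],
    [[0, 0, 0], 52, 0],
    [[0, 0, 0], 56, 0],
    [[0, 0, 0], 60, 0],
    [[0, 0, 0], 60, 0]
  ]
}}

```text
time: 48.92
eef_pos: [0.501, 0.1415, 0.268]
ee_rot: [0.0, 0.268, 0.964, 0.0]
ft_force: [-0.6, 3.2, -2.5]
finger_gap: 0.152
finger_force: 59.2
```

```bash
cat >> h.py <<'E'
def tab():
    for n in ('top','scene'):
        c=cam(n); u=proj(c,[.5,.125,.045])[0].astype(int); a=c['frame'][u[1]-20:u[1]+20,u[0]-20:u[0]+20]; h=cv2.cvtColor(a,40)
        m=((h[...,0]<8)|(h[...,0]>172))&(h[...,1]>130)&(h[...,2]>50); v,w=np.nonzero(m); print(n,'red px',m.sum(), (w.mean()+u[0]-20,v.mean()+u[1]-20) if m.any() else '')
E
python3 -W ignore - <<'E'
from h import *
tab();go(500.3,141.3,110,-151); print(r.get_obs()['moment'])
E
```

```text
top red px 3 (np.float64(229.66666666666666), np.float64(239.33333333333331))
scene red px 0 
shift [ 0.5 -0.6  3. ] twist -60.0 | now [501.  141.5 268. ] yaw 149.0 gap 0.152 t 49.0 F [-1.   2.6 -1.7] grip 59.2
[ 0.63853078  0.16566241 -0.06186629]
```

```bash
python3 -W ignore - <<'E'
from h import *
c=cam('top'); print(proj(c,[.5,.125,.045])); cv2.imwrite('pics/k2.png',cv2.resize(c['frame'][210:270,190:270],None,fx=8,fy=8,interpolation=2))
E
```

```text
[[224.28138832 240.36198082]]
```

View pics/k2.png

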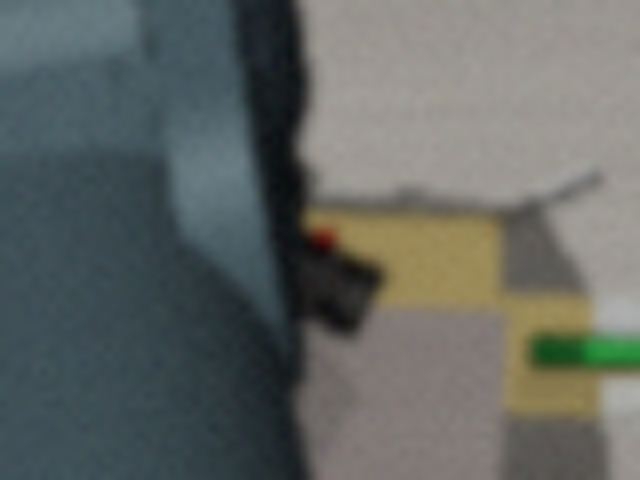

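Red shows beside the knob, at crop (322,240). The tab appears to be out, so I'll release and confirm.

Emit:
{"api": "play_rows", "payload": {
  "targets": [
    [[0, 0, 0], 0, 0.5],
    [[0, 0, 0], 0, 0.5],
    [[0, 0, 0], 0, 0.5],
    [[0, 0, -20], 0, 0.5],
    [[0, 0, -60], 0, 0.5],
    [[0, 0, -110], 0, 0.5],
    [[0, 0, -130], 0, 0.5]
  ]
}}

```text
time: 49.95
eef_pos: [0.5016, 0.1412, 0.4011]
ee_rot: [0.002, 0.268, 0.963, 0.001]
ft_force: [0.3, 0.2, -0.8]
finger_gap: 0.499
finger_force: 0.0
```

```bash
python3 -c "
from h import *
go(520,-60,180,150)"
```

```text
shift [-119.3 -163.1   66.1] twist -1.1 | now [501.6 141.2 401.1] yaw 148.9 gap 0.499 t 50.0 F [ 0.3  0.2 -0.8] grip 0.0
```

Emit:
{"api": "play_rows", "payload": {
  "targets": [
    [[-30, -40, 0], 0, 0.5],
    [[-60, -80, 0], 0, 0.5],
    [[-90, -120, 0], 0, 0.5],
    [[-119, -163, 0], 0, 0.5],
    [[-140, -190, 0], 0, 0.5],
    [[-140, -190, 0], 0, 0.5]
  ]
}}

```text
time: 50.7
eef_pos: [0.523, -0.0961, 0.3976]
ee_rot: [0.0, 0.27, 0.963, -0.0]
ft_force: [-0.2, 0.5, -0.2]
finger_gap: 0.505
finger_force: 0.0
```

```bash
python3 -W ignore - <<'E'
from h import *
tab();knob();knob('scene')
c=cam('top'); P=cloud(c); h=cv2.cvtColor(c['frame'],40); m=((h[...,0]<8)|(h[...,0]>172))&(h[...,1]>110)&(h[...,2]>50)
m[:225]=0;m[260:]=0;m[:,:200]=0;m[:,260:]=0; print((P[m]*1000).round())
cv2.imwrite('pics/k3.png',cv2.resize(c['frame'][190:300,120:280],None,fx=5,fy=5,interpolation=2))
E
```

```text
top red px 41 (np.float64(227.9268292682927), np.float64(241.4390243902439))
scene red px 0 
top knob 122 [499.3 141.8 122.1] ((499.76763916015625, 142.097900390625), (14.182571411132812, 59.22200393676758), 59.04890441894531)
scene knob 94 [502.8 143.6 120. ] ((500.3520202636719, 142.59579467773438), (16.177867889404297, 60.66166687011719), 59.50592041015625)
[[504. 123.  41.]
 [504. 120.  44.]
 [504. 117.  44.]
 [504. 114.  42.]
 [504. 111.  44.]
 [504. 108.  44.]
 [503. 105.  48.]
 [501. 123.  45.]
 [501. 120.  45.]
 [501. 117.  40.]
 [501. 114.  42.]
 [501. 111.  46.]
 [501. 108.  45.]
 [500. 105.  47.]
 [498. 123.  44.]
 [498. 120.  43.]
 [498. 117.  46.]
 [498. 114.  48.]
 [498. 111.  48.]
 [498. 109.  43.]
 [498. 106.  44.]
 [495. 123.  42.]
 [495. 120.  46.]
 [495. 117.  44.]
 [495. 114.  43.]
 [495. 111.  43.]
 [495. 109.  43.]
 [494. 105.  52.]
 [492. 123.  48.]
 [492. 120.  43.]
 [492. 117.  48.]
 [492. 114.  45.]
 [492. 111.  46.]
 [492. 108.  46.]
 [492. 106.  44.]
 [490. 124.  37.]
 [490. 121.  34.]
 [490. 117.  42.]
 [490. 115.  38.]
 [489. 112.  41.]
 [489. 109.  43.]]
```

View pics/k3.png

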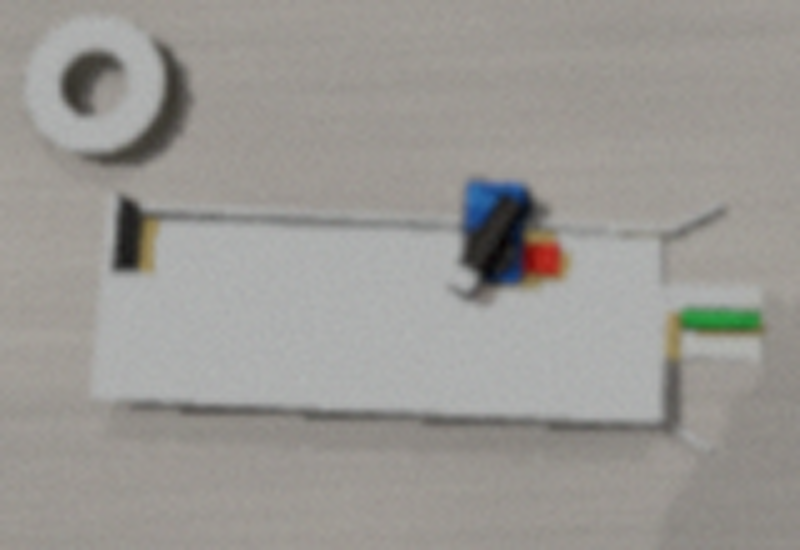

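The tab is fully out at (543,260), and the tray sits against the end stop at (140,245). Handing in.

```bash
python3 -c "
from rig import r
print(r.close_job())"
```

```text
the job is handed in; nothing more can be done
None
```

The job is handed in, with no verdict returned: all four packs lie flat in their own cells, the tray is home against the end stop, and the knob was tightened until the red tab popped out, then let go. The arm never went near the jar, label roll or bowl.

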